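# Power up the autosampler, shut its tray and start the run

## Task

Start the sample run with your fingertips: first press the yellow-banded end of the white rocker fully down to switch the power on, then push the open sample tray (the one carrying the green tube rack) straight in until its front is flush with the sampler, and only then press the green start key all the way down and let it come up again. Nothing is to be picked up: leave the red stop key unpressed, and the amber jar, the tape roll and the white carton where they stand.

Things in the scene. Friction and masses are not known exactly. Their poses are not given: they have to be found in the camera images.
- sampler: The fixed autosampler on the bench: a white box 260 mm deep (its x), 220 wide (y), 100 high, a navy-rimmed opening in its front face and a clear window as the front part of its roof. Origin: on the bench under the middle of the front face; x points into the box, away from the robot, along which the tray slides in; z up. It stands left or right of the console.
- tray (a joint): How far the sample tray stands out of the sampler, m: 0 = fully home with its front flush, at most 0.10; starts 0.05 to 0.09. It slides along the sampler's x with about 2.5 N of friction, stays where it is left and meets a firm stop at 0.
- tray_face (a point): Middle of the outer (robot-side) face of the tray's blue front panel, 49 mm above the bench. The panel is 180 mm wide, 66 high (16 to 82 mm above the bench), 12 thick and upright; x points into the sampler. Behind it the tray carries a clamped green tube rack, tops of tubes 65 mm above the bench. The sampler's roof is 100 mm above the bench and lies behind the panel.
- console: The fixed control console: a white box 130 mm (x) by 220 (y) by 50 high with a navy top, carrying three pods: rocker, green key, red key. The three pods stand in one row across the console's width, one at its middle and one 66 mm to either side, in an order that changes. Origin: centre of its underside; x away from the robot, z up.
- rocker (a joint): Angle of the power rocker, rad: 0 = off (yellow-banded end up), 0.4 = fully on (yellow end down). Stiff, no spring: it stays where it is left; about 2 to 5 N on the yellow end turns it. Both ends of the turn are firm stops.
- rocker_on_end (a point): Where to press the rocker: on its upper face in the yellow band, 22 mm from the pivot, at the paddle's far end (console +x). White paddle 60 mm long (console x), 32 wide, 8 thick; black frame 76 x 50, its side rails 64 mm above the bench. This point is 76 mm above the bench when off and sinks about 8.5 mm to on. The pivot is 66 mm above the bench. Axes tilt with the paddle.
- start_key (a joint): How far the green start key is down, m: 0 = up, 0.006 = fully down. Spring key: force rises from 1.5 N to 5 N over its travel, and it comes up by itself.
- start_key_top (a point): Centre of the top of the green start key, a disc 32 mm across in a black round housing 48 mm across and 12 high; 72 mm above the bench when up (this point moves with the key). z up; the key moves straight down.
- stop_key (a joint): How far the red stop key is down, m; the same kind of key as the green one. Not to be pressed.
- stop_key_top (a point): Centre of the top of the red stop key, the same size and height as the green one.
- vial: Loose amber jar with white cap, 38 mm across, 65 high, standing on the rear half of the sampler's roof (top about 165 mm above the bench). Origin: centre of its underside. Bystander.
- tape_roll: Loose roll of tan tape lying flat on the bench on the far side of the console, 84 mm across, 30 high. Origin: centre of its underside. Bystander.
- carton: Loose white carton lying on the bench on the robot's side of the console, 45 mm (x) by 140 (y) by 40 high, 100 to 210 g. Origin: centre of its underside. Bystander.

How it is judged:
By the outcome, as a careful person would: the job done as asked, in the order asked, and still so for the second after the job is handed in, with the robot touching nothing.
It also fails if it takes over 48 s, if anything falls off the work surface, if the arm or the gripper's body presses on something with over 40 N, if the wrist force passes 120 N, or if a joint passes its speed limit or range.

## Robot

A 7-joint arm with a two-finger parallel gripper is mounted at the origin on the work surface. World frame = base frame: x ahead of the robot, y to its left, z up, the work surface at z = 0. Lengths are in m, angles in rad, forces in N, time in s.
With the tool pointing down it reaches from about 0.375 to 0.925 m from the base axis. Payload 3.1 kg.
Tool frame: the origin (TCP) lies at the very end of the fingers, on their centre line; the grasp point (between the pads) lies 19 mm behind it; z points along the fingers, y is the line along which they close (so a half turn about z gives the same grasp; the last joint's range is limited). The gripper opens to 85 mm and grips with 20 to 120 N. Pads are 22 mm wide; open, the fingers measure 114 mm over their backs; the gripper's body (76 mm by 85 mm) begins 54 mm behind the grasp point. The pads swing forward as they close: fully open they stand 13 mm farther back than shut.
Start: joints at [-0.098, 0.383, 0.044, 1.598, -0.018, 1.161, -0.05], TCP at [0.65, 0, 0.231] pointing down, gripper open.
Joint ranges: [-2.61, 2.61], [-0.41, 2.15], [-1.48, 1.57], [0, 2.5], [-1.57, 4.71], [0.05, 1.97], [-2.85, 2.85]. Speed limits (rad/s): [2.79, 2.79, 3.14, 3.14, 3.14, 3.14, 3.14].

## Interface

Orientations are given as [roll, pitch, yaw] about the fixed x, y, z axes, in that order (R = Rz(yaw) Ry(pitch) Rx(roll)).
In Python, from workcell import arm, cams gives the robot as it stands. The module is installed in compiled form; this text tells all that it offers.
- The arm moves only by the tool move_arm, never from a script. Its argument "commands" is a list of rows, each a list of 6 numbers: the shift along the tool's x, y, z in units of 120 mm (1.0 is 120 mm), then the turn, a rotation vector about the tool's x, y, z in units of 90 degrees (1.0 is 90 degrees). In form: [[dx, dy, dz, wx, wy, wz], ...]. A call has 1 to 12 rows; each row is the pose to reach, as a shift and turn from the pose commanded when the call began, along the tool's axes at that moment; what a row does not reach only later rows make up. A row lasts 1/10 s, in which the tool goes at most 50 mm and 8.59 degrees, less where a joint would pass 70% of its speed; a pose out of reach is approached as far as the arm can. A call with a number of a shift or a turn outside -1 to 1 is refused whole. A call with a gripper value outside its range is refused whole. "hand" is the opening, from 0 (shut) to 1 (fully open), set as the call begins (left out, the last holds). The fingers move at their own pace and stop on an object; "grip_force" is the grip in N (left out, the last holds). Time passes only in rows, so rows that repeat a pose let the fingers close. It gives the time, the measured TCP pose, the force, the opening and the grip force at its end, in the units of the state.
- arm.get_obs(): the state, without advancing time (a new reading comes with each control period).
- cams.grab_frame(name): name is "scene" or "side" or "wrist"; returns a dict with "color" (400x640x3 uint8, red, green, blue), "camera_matrix" (3x3 intrinsics, pixels), "D" ([k1, k2, p1, p2, k3] as OpenCV has them; the pictures are not rectified), "xyz" and "orientation" of the camera in the world. Camera axes: x right, y down, z forward; pixel columns grow to the right and rows downward; lengths in m; the calibration is good to about 2 mm. A picture is of the moment at which its call begins. There is no depth.
- arm.job_done(): hands the job in; it is judged then, once.
The state is a dict: "time": time; "joint_pos": joint angles; "dq": joint speeds; "joint_efforts": joint torques, N m; "tcp_pos": TCP position; "ee_rot": TCP orientation; "wrist_force": force on the tool from outside, world axes, zero at the start; "wrist_torque": the same for the moment, N m; "gripper_width": opening from 0.0 (shut) to 1.0 (fully open); "grip_force": force on a finger pad.
Only numpy, scipy, OpenCV 4.12 (cv2) and the standard library are available. Lean on these libraries where they do the work, as an engineer would, in place of code of your own. Each camera call takes 0.05 s, during which the arm holds its last target. There are 200 camera calls.

## Working session

There is one attempt and no reset: what is moved stays moved. The work goes in short steps, Python scripts to look and compute and a tool call to move; the robot and the scene stay as the last step left them, time stands still between calls to the robot, and variables do not carry over. Pictures are saved under pics/ and viewed, at most 10 in all, crops included, and the job is handed in when it is done.

Besides the shell and the picture viewer there is one more tool, called after "Request:" as a command line: name --pt "numbers of a row" for each row, then --argument value for the rest. move_arm: Moves the arm, as the interface text tells. Its arguments: {"type":"object","properties":{"commands":{"type":"array","items":{"type":"array","items":{"type":"number","minimum":-1,"maximum":1}}},"hand":{"type":"number"},"grip_force":{"type":"number"}},"required":["commands"]}

```bash
mkdir -p pics; cat > h.py <<'E'
import numpy as np, cv2, json
from scipy.spatial.transform import Rotation as R
from workcell import arm, cams
def grab(n, tag):
    f=cams.grab_frame(n); cv2.imwrite(f'pics/{tag}.png', f['color'][:,:,::-1])
    np.savez(f'pics/{tag}.npz', K=f['camera_matrix'],D=f['D'],p=f['xyz'],o=np.array(f['orientation'])); return f
def ray(tag,u,v):
    f=np.load(f'pics/{tag}.npz'); o=f['o']
    M=o if o.shape==(3,3) else (R.from_euler('xyz',o) if o.size==3 else R.from_quat(o)).as_matrix()
    q=cv2.undistortPoints(np.array([[[u,v]]],float),f['K'],f['D'])[0,0]
    d=M@np.array([q[0],q[1],1]); return f['p'],d/np.linalg.norm(d)
def atz(tag,u,v,z):
    p,d=ray(tag,u,v); return p+d*(z-p[2])/d[2]
def tri(*obs):
    A=np.zeros((3,3));b=np.zeros(3);L=[ray(*o) for o in obs]
    for p,d in L:
        P=np.eye(3)-np.outer(d,d);A+=P;b+=P@p
    x=np.linalg.solve(A,b); return x,[round(1e3*np.linalg.norm(np.cross(x-p,d)),1) for p,d in L]
E
python3 - <<'E'
from h import *
for n in ['scene','side','wrist']:
    f=grab(n,n+'0'); print(n,f['xyz'],f['orientation'])
print(arm.get_obs())
E
```

```text
scene [0.93602352 0.5374667  0.87967493] [-2.4751175   0.00776555  2.54454794]
side [0.00124484 0.5957595  0.64996203] [-2.16721263e+00  9.63930117e-04 -2.34925521e+00]
wrist [0.64973105 0.07200426 0.37193979] [2.85720000e+00 3.34071379e-03 1.20723841e-03]
{'time': 0.15, 'joint_pos': array([-0.09778961,  0.38368749,  0.04387035,  1.59920434, -0.0179023 ,
        1.16121449, -0.0498669 ]), 'dq': array([-0.00118127, -0.00261973, -0.00032976, -0.00438473, -0.00115828,
       -0.00106135, -0.00044892]), 'joint_efforts': array([ 2.19941270e-03, -4.34053266e+01,  1.02680024e+00, -2.49981201e+01,
        1.06983635e-02,  7.30535554e-03,  3.91670756e-05]), 'tcp_pos': array([ 6.49258468e-01, -1.99774813e-05,  2.30154326e-01]), 'ee_rot': array([-3.13947510e+00,  1.17441590e-04,  1.57087032e+00]), 'wrist_force': array([-0.4556033 , -0.54050392,  0.59655317]), 'wrist_torque': array([ 0.01961754, -0.00309037,  0.03933194]), 'grip_force': 0.0, 'gripper_width': 1.001105851832579}
```

View pics/scene0.png

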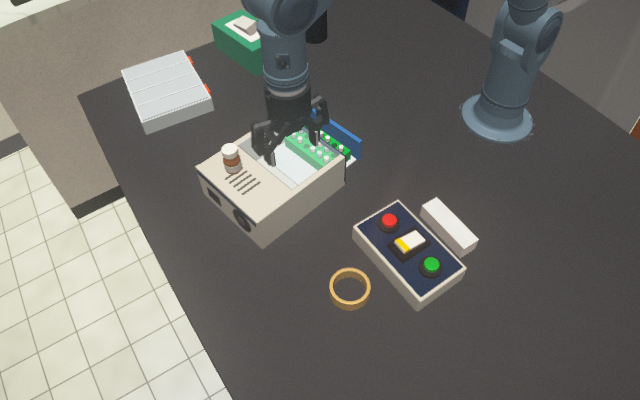

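View pics/side0.png

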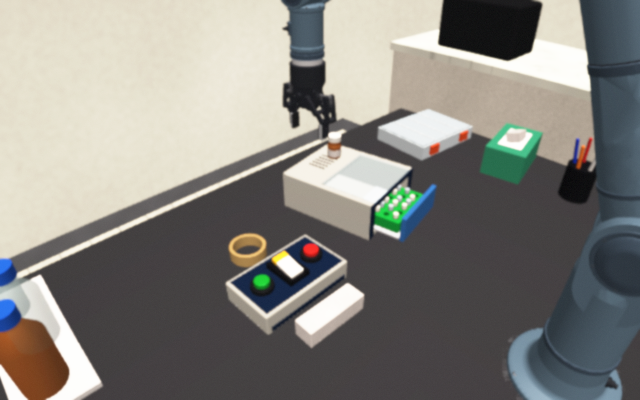

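View pics/wrist0.png

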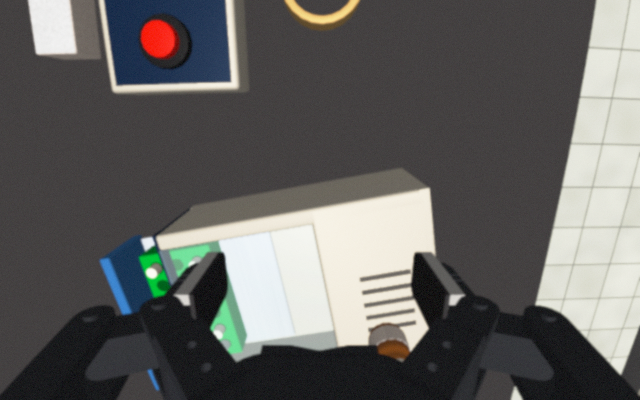

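The scene view shows the sampler at (270,180) with its tray open towards the robot, and the console at (410,250) with red (389,221), rocker (407,243) and green (431,266). The side view shows the same row of pods. In the wrist view the blue panel is at (130,300).

```bash
cat >> h.py <<'E'
RNG=dict(red=((0,150,120),(6,255,255)),green=((50,150,80),(70,255,255)),yel=((22,150,150),(32,255,255)),blue=((102,130,60),(115,255,255)))
def blob(tag,c,box=None):
    im=cv2.cvtColor(cv2.imread(f'pics/{tag}.png'),cv2.COLOR_BGR2HSV); m=cv2.inRange(im,*map(np.array,RNG[c]))
    n,l,s,ce=cv2.connectedComponentsWithStats(m)
    return [(s[i].tolist(),ce[i].round(1).tolist()) for i in np.argsort(-s[1:,4])[:4]+1 if s[i,4]>15],l
E
python3 - <<'E'
from h import *
for t in ['scene0','side0','wrist0']:
    for c in RNG: print(t,c,blob(t,c)[0])
a=cv2.imread('pics/scene0.png')[90:180,290:380]; b=cv2.imread('pics/side0.png')[160:250,360:450]
c=cv2.imread('pics/scene0.png')[210:300,360:450]; d=cv2.imread('pics/side0.png')[225:315,235:325]
z=lambda x:cv2.resize(x,(400,300) if 0 else (300,300),interpolation=cv2.INTER_CUBIC)
cv2.imwrite('pics/crop.png',np.vstack([np.hstack([z(a),z(b)]),np.hstack([z(c),z(d)])]))
E
```

```text
scene0 red [([382, 214, 15, 14, 170], [388.9, 220.2])]
scene0 green [([424, 257, 15, 14, 165], [431.2, 263.5]), ([329, 136, 12, 14, 61], [333.8, 142.0]), ([342, 146, 8, 9, 39], [345.6, 150.5]), ([322, 132, 6, 8, 17], [324.2, 135.6])]
scene0 yel [([396, 238, 14, 13, 75], [402.3, 244.3])]
scene0 blue [([329, 119, 33, 25, 144], [345.0, 131.0])]
side0 red [([303, 245, 16, 12, 152], [310.7, 250.4]), ([582, 138, 10, 24, 68], [586.4, 150.5]), ([430, 144, 9, 10, 63], [434.1, 148.9]), ([460, 131, 8, 10, 51], [463.0, 135.6])]
side0 green [([375, 190, 47, 41, 531], [391.9, 215.0]), ([253, 274, 18, 16, 211], [261.3, 281.5]), ([398, 188, 11, 14, 66], [403.1, 194.5]), ([389, 193, 7, 10, 34], [391.2, 197.4])]
side0 yel [([273, 251, 15, 12, 74], [279.1, 256.1])]
side0 blue [([234, 239, 105, 72, 1662], [284.6, 278.1]), ([400, 184, 36, 57, 740], [417.5, 212.2]), ([0, 300, 20, 31, 495], [8.0, 314.6]), ([0, 259, 16, 27, 345], [6.3, 271.3])]
wrist0 red [([140, 20, 37, 38, 1101], [158.2, 38.5])]
wrist0 green [([147, 270, 22, 28, 332], [158.8, 284.9]), ([140, 247, 22, 25, 252], [149.3, 258.5])]
wrist0 yel []
wrist0 blue [([106, 0, 122, 84, 6657], [166.9, 38.7]), ([100, 235, 52, 81, 2371], [126.3, 276.1]), ([148, 369, 12, 21, 99], [153.1, 378.7])]
```

View pics/crop.png

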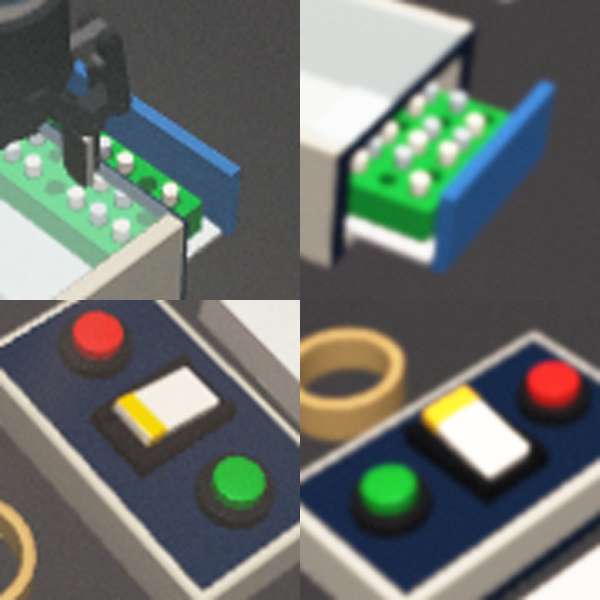

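The crop shows the panel's top outer corners at about scene (362,140) and side (407,220) and (436,186). The yellow band is at the rocker's far (+x) end, and the order from +y is green, rocker, red.

```bash
python3 - <<'E'
from h import *
np.set_printoptions(precision=4,suppress=True)
g=tri(('scene0',431.2,263.5),('side0',261.3,281.5)); r=tri(('scene0',388.9,220.2),('side0',310.7,250.4),('wrist0',158.2,38.5)); y=tri(('scene0',402.3,244.3),('side0',279.1,256.1))
print(g,r,y,sep='\n'); d=g[0]-r[0]; print('gr dist',np.linalg.norm(d),'console yaw deg',np.degrees(np.arctan2(-d[0],d[1])), 'mid',(g[0]+r[0])/2)
print('panel corner',tri(('scene0',362,140.5),('side0',407,220)))
a,b=atz('side0',407,220,.082),atz('side0',436.2,186.4,.082);print(a,b,np.linalg.norm(a-b),np.degrees(np.arctan2(-(a-b)[0],(a-b)[1])))
print('wrist corner',atz('wrist0',101,262,.082))
# sampler roof edge +y: wrist (156,237)->(429,188); scene
a,b=atz('wrist0',157,236,.1),atz('wrist0',429,188,.1);print('roof edge',a,b,np.linalg.norm(a-b),np.degrees(np.arctan2((b-a)[1],(b-a)[0])))
E
```

```text
(array([0.5027, 0.266 , 0.0689]), [np.float64(1.0), np.float64(1.0)])
(array([0.5043, 0.1341, 0.067 ]), [np.float64(0.5), np.float64(0.8), np.float64(0.4)])
(array([0.5261, 0.2017, 0.079 ]), [np.float64(0.4), np.float64(0.4)])
gr dist 0.13184259174033888 console yaw deg 0.7166715628288728 mid [0.5035 0.2    0.0679]
panel corner (array([ 0.416 , -0.0795,  0.08  ]), [np.float64(1.0), np.float64(1.0)])
[ 0.4149 -0.0787  0.082 ] [ 0.4476 -0.2492  0.082 ] 0.1736221257790908 10.8551206335223
wrist corner [ 0.42   -0.0811  0.082 ]
roof edge [ 0.4957 -0.0433  0.1   ] [0.7473 0.0039 0.1   ] 0.25602209458577546 10.6296465337811
```

Measurements agree with the given sizes: key spacing is 132 mm, and the panel corner is at 80 mm against the expected 82. The tray is about 85 mm out and the sampler is yawed about 10.7°. I'll turn the tool, shut the hand and go to the rocker.

Request:
move_arm --pt "1 -1 0 0 0 1" --pt "1 -1 0 0 0 1" --pt "1 -1 0 0 0 1" --pt "1 -1 0 0 0 1" --pt "1 -1 0 0 0 1" --pt "1 -1 0 0 0 1" --pt "1 -1 0 0 0 1" --pt "1 -1 0 0 0 1" --pt "1 -1 0 0 0 1" --pt "1 -1 0 0 0 1" --pt "1 -1 0 0 0 1" --pt "1 -1 0 0 0 1" --hand 0

```text
time: 1.35
tcp_pos: [0.5296, 0.1199, 0.2309]
ee_rot: [3.141, 0.001, 0.0]
wrist_force: [0.7, -0.4, 0.5]
gripper_width: 0.002
grip_force: 0.0
```

Request:
move_arm --pt "-0.025 -0.68 0 0 0 0" --pt "-0.025 -0.68 0.3 0 0 0" --pt "-0.025 -0.68 0.7 0 0 0" --pt "-0.025 -0.68 1 0 0 0" --pt "-0.025 -0.68 1 0 0 0" --pt "-0.025 -0.68 1 0 0 0" --pt "-0.025 -0.68 1 0 0 0"

```text
time: 2.05
tcp_pos: [0.5292, 0.202, 0.1138]
ee_rot: [-3.14, -0.004, -0.0]
wrist_force: [0.5, 0.1, 0.6]
gripper_width: 0.001
grip_force: 0.0
```

```bash
python3 - <<'E'
from h import *
grab('side','side1');grab('wrist','wrist1')
a=cv2.resize(cv2.imread('pics/side1.png')[180:330,200:360],(480,450),interpolation=2)
b=cv2.resize(cv2.imread('pics/wrist1.png'),(320,200)); 
c=np.zeros((450,800,3),np.uint8);c[:,:480]=a;c[:200,480:]=b;cv2.imwrite('pics/c1.png',c)
print(arm.get_obs()['tcp_pos'])
E
```

```text
[0.52929155 0.20219535 0.11413086]
```

View pics/c1.png

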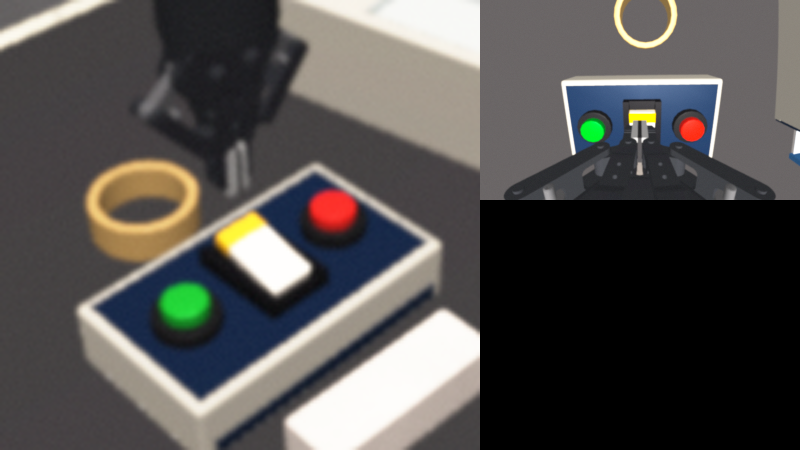

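The tip hangs in line with the yellow band in both views, so I'll press down in steps.

Request:
move_arm --pt "-0.01 0 0.15 0 0 0" --pt "-0.01 0 0.25 0 0 0" --pt "-0.01 0 0.3 0 0 0" --pt "-0.01 0 0.33 0 0 0" --pt "-0.01 0 0.36 0 0 0" --pt "-0.01 0 0.38 0 0 0" --pt "-0.01 0 0.38 0 0 0"

```text
time: 2.85
tcp_pos: [0.5283, 0.2017, 0.0686]
ee_rot: [-3.141, -0.004, -0.001]
wrist_force: [-0.4, -2.3, 12.1]
gripper_width: 0.001
grip_force: 5.9
```

Request:
move_arm --pt "0 0 0.02 0 0 0" --pt "0 0 0.03 0 0 0" --pt "0 0 0.03 0 0 0"

```text
time: 3.15
tcp_pos: [0.5284, 0.2017, 0.0681]
ee_rot: [-3.141, -0.003, -0.001]
wrist_force: [-6.3, -3.2, 28.9]
gripper_width: 0.001
grip_force: 13.8
```

The force jumps to 29 N with only 0.5 mm of motion, so the rocker is at its stop. I'll lift and go to the tray.

Request:
move_arm --pt "0 0 -0.4 0 0 0" --pt "0 0 -0.8 0 0 0" --pt "-0.3 0.3 -1 0 0 -0.1" --pt "-0.7 0.7 -1 0 0 -0.12" --pt "-1 1 -1 0 0 -0.12" --pt "-1 1 -1 0 0 -0.12" --pt "-1 1 -1 0 0 -0.12"

```text
time: 3.85
tcp_pos: [0.4018, 0.0786, 0.181]
ee_rot: [3.142, 0.005, 0.185]
wrist_force: [-0.1, 0.0, -0.1]
gripper_width: 0.004
grip_force: 0.0
```

```bash
python3 - <<'E'
from h import *
grab('scene','scene2');grab('side','side2');o=arm.get_obs();print(o['tcp_pos'],o['ee_rot'])
a=cv2.resize(cv2.imread('pics/scene2.png')[90:180,290:380],(400,400),interpolation=2)
b=cv2.resize(cv2.imread('pics/side2.png')[225:315,235:325],(400,400),interpolation=2)
cv2.imwrite('pics/c2.png',np.hstack([a,b]))
E
```

```text
[0.40540764 0.08173919 0.18211068] [-3.14081019e+00 -2.97274702e-04  1.87966580e-01]
```

View pics/c2.png

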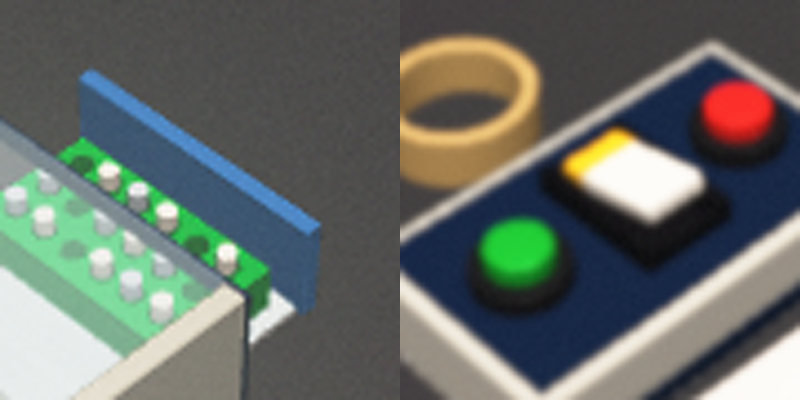

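The rocker is now tilted with its yellow end down. The panel's full top edge runs from scene (310.7,105.5) to (362,141).

```bash
python3 - <<'E'
from h import *
np.set_printoptions(precision=4,suppress=True)
a,ea=tri(('scene2',362,141),('side0',407,220));b,eb=tri(('scene2',310.7,105.5),('side0',436.2,186.4))
m=(a+b)/2;d=a-b;print(a,b,ea,eb,np.linalg.norm(d),np.degrees(np.arctan2(-d[0],d[1])),m)
y=.187;ex=np.array([np.cos(y),np.sin(y),0]);o=arm.get_obs();M=R.from_euler('xyz',o['ee_rot']).as_matrix()
t=m-.04*ex;t[2]=.055;print('target',t,'rows',M.T@(t-o['tcp_pos'])/.12)
E
```

```text
[ 0.4163 -0.0793  0.0795] [ 0.4491 -0.2528  0.0805] [np.float64(1.6), np.float64(1.6)] [np.float64(0.7), np.float64(0.7)] 0.17655897111878957 10.698005380680423 [ 0.4327 -0.166   0.08  ]
target [ 0.3934 -0.1734  0.055 ] rows [-0.4963  2.0711  1.0575]
```

Request:
move_arm --pt "-0.25 0.4 0 0 0 0" --pt "-0.5 0.8 0 0 0 0" --pt "-0.5 1 0.05 0 0 0" --pt "-0.5 1 0.05 0 0 0" --pt "-0.5 1 0.05 0 0 0"

```text
time: 4.45
tcp_pos: [0.3705, -0.0472, 0.1763]
ee_rot: [-3.141, -0.001, 0.188]
wrist_force: [-0.5, -0.1, -0.4]
gripper_width: 0.002
grip_force: 0.0
```

Request:
move_arm --pt "0 0.4 0 0 0 0" --pt "0 0.8 0 0 0 0" --pt "0 1 0.3 0 0 0" --pt "0 1 0.7 0 0 0" --pt "0 1 1 0 0 0" --pt "0 1 1 0 0 0" --pt "0 1 1 0 0 0"

```text
time: 5.15
tcp_pos: [0.3927, -0.1641, 0.0559]
ee_rot: [-3.141, 0.002, 0.192]
wrist_force: [0.2, -0.7, 1.0]
gripper_width: -0.002
grip_force: 0.0
```

Request:
move_arm --pt "0.1 0 0 0 0 0" --pt "0.2 0 0 0 0 0" --pt "0.28 0 0 0 0 0" --pt "0.36 0 0 0 0 0" --pt "0.44 0 0 0 0 0" --pt "0.52 0 0 0 0 0" --pt "0.6 0 0 0 0 0" --pt "0.68 0 0 0 0 0" --pt "0.76 0 0 0 0 0" --pt "0.82 0 0 0 0 0" --pt "0.86 0 0 0 0 0" --pt "0.86 0 0 0 0 0"

```text
time: 6.35
tcp_pos: [0.4948, -0.1455, 0.0562]
ee_rot: [3.141, -0.002, 0.189]
wrist_force: [-0.4, 0.5, 0.8]
gripper_width: 0.0
grip_force: 0.0
```

Request:
move_arm --pt "0.03 0 0 0 0 0" --pt "0.05 0 0 0 0 0" --pt "0.05 0 0 0 0 0"

```text
time: 6.65
tcp_pos: [0.4967, -0.1449, 0.0553]
ee_rot: [-3.14, 0.005, 0.188]
wrist_force: [-5.2, -0.6, 1.0]
gripper_width: 0.0
grip_force: 0.0
```

Request:
move_arm --pt "0.03 0 0 0 0 0" --pt "0.05 0 0 0 0 0" --pt "0.05 0 0 0 0 0"

```text
time: 6.95
tcp_pos: [0.4962, -0.1446, 0.0535]
ee_rot: [-3.137, 0.016, 0.186]
wrist_force: [-12.1, -1.5, 2.4]
gripper_width: 0.001
grip_force: 0.0
```

Request:
move_arm --pt "0.03 0 0 0 0 0" --pt "0.05 0 0 0 0 0" --pt "0.05 0 0 0 0 0"

```text
time: 7.25
tcp_pos: [0.4956, -0.1443, 0.0517]
ee_rot: [-3.133, 0.028, 0.184]
wrist_force: [-20.3, -4.3, 6.3]
gripper_width: 0.003
grip_force: 0.0
```

Firm stop felt at 20 N. I'll back off, rise and check that the front is flush.

Request:
move_arm --pt "-0.2 0 0 0 0 0" --pt "-0.5 0 0 0 0 0" --pt "-0.8 0 0 0 0 0" --pt "-0.8 0 -0.3 0 0 0" --pt "-0.8 0 -0.7 0 0 0" --pt "-0.8 0 -1 0 0 0" --pt "-0.8 -0.5 -1 0 0 0" --pt "-0.8 -1 -1 0 0 0" --pt "-0.8 -1 -1 0 0 0" --pt "-0.8 -1 -1 0 0 0"

```text
time: 8.25
tcp_pos: [0.3943, -0.0389, 0.1765]
ee_rot: [-3.14, -0.003, 0.196]
wrist_force: [0.8, -0.5, -0.2]
gripper_width: -0.003
grip_force: 0.0
```

```bash
python3 - <<'E'
from h import *
grab('scene','scene3');grab('side','side3');o=arm.get_obs();print(o['tcp_pos'],o['ee_rot'])
a=cv2.resize(cv2.imread('pics/scene3.png')[90:210,260:380],(400,400),interpolation=2)
b=cv2.resize(cv2.imread('pics/side3.png')[150:270,330:450],(400,400),interpolation=2)
cv2.imwrite('pics/c3.png',np.hstack([a,b]))
E
```

```text
[ 0.39482709 -0.04249817  0.17650801] [ 3.14140458e+00 -2.05144307e-03  1.89998584e-01]
```

View pics/c3.png

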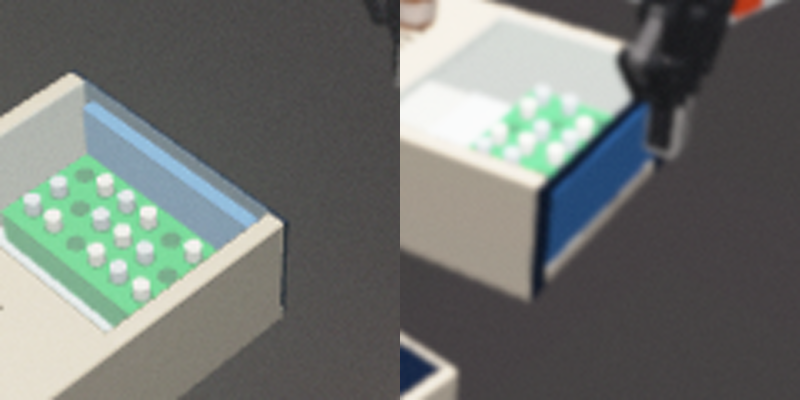

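The blue panel sits flush within the navy rim. Next is the green key.

Request:
move_arm --pt "0.2 -0.4 0 0 0 0" --pt "0.4 -0.8 0 0 0 0" --pt "0.6 -1 0 0 0 0" --pt "0.6 -1 0 0 0 0" --pt "0.6 -1 0 0 0 0"

```text
time: 8.85
tcp_pos: [0.4435, 0.088, 0.176]
ee_rot: [3.141, -0.0, 0.188]
wrist_force: [-0.6, -0.5, -0.2]
gripper_width: -0.001
grip_force: 0.0
```

Request:
move_arm --pt "0.2 -0.4 0 0 0 0" --pt "0.5 -0.8 0 0 0 0" --pt "0.76 -1 0 0 0 0" --pt "0.76 -1 0 0 0 0" --pt "0.76 -1 0 0 0 0" --pt "0.76 -1 0 0 0 0"

```text
time: 9.45
tcp_pos: [0.5094, 0.22, 0.1755]
ee_rot: [3.14, 0.002, 0.184]
wrist_force: [-0.5, -0.7, 0.2]
gripper_width: 0.0
grip_force: 0.0
```

Request:
move_arm --pt "0 -0.36 0.1 0 0 0" --pt "0 -0.36 0.4 0 0 0" --pt "0 -0.36 0.65 0 0 0" --pt "0 -0.36 0.65 0 0 0" --pt "0 -0.36 0.65 0 0 0"

```text
time: 9.95
tcp_pos: [0.5012, 0.2634, 0.0982]
ee_rot: [3.14, 0.001, 0.185]
wrist_force: [0.7, 0.1, 0.8]
gripper_width: -0.003
grip_force: 0.0
```

Request:
move_arm --pt "0.01 -0.02 0.1 0 0 0" --pt "0.01 -0.02 0.18 0 0 0" --pt "0.01 -0.02 0.22 0 0 0" --pt "0.01 -0.02 0.25 0 0 0" --pt "0.01 -0.02 0.28 0 0 0" --pt "0.01 -0.02 0.3 0 0 0" --pt "0.01 -0.02 0.3 0 0 0"

```text
time: 10.65
tcp_pos: [0.5023, 0.2686, 0.0658]
ee_rot: [3.142, 0.002, 0.188]
wrist_force: [-8.2, -4.8, 22.1]
gripper_width: 0.0
grip_force: 11.0
```

Request:
move_arm --pt "0 0 0.02 0 0 0" --pt "0 0 0.03 0 0 0" --pt "0 0 0.03 0 0 0"

```text
time: 10.95
tcp_pos: [0.5024, 0.2687, 0.0655]
ee_rot: [-3.141, 0.002, 0.188]
wrist_force: [-13.8, -7.3, 38.8]
gripper_width: 0.003
grip_force: 19.7
```

The key is bottomed: the tip is at 65.5 mm with 39 N on it. I'll lift clear and look.

Request:
move_arm --pt "0 0 -0.1 0 0 0" --pt "0 0 -0.4 0 0 0" --pt "0 0 -0.8 0 0 0" --pt "0 0 -1 0 0 0" --pt "0 0 -1 0 0 0" --pt "0 0 -1 0 0 0"

```text
time: 11.55
tcp_pos: [0.5023, 0.2688, 0.1789]
ee_rot: [-3.141, -0.001, 0.189]
wrist_force: [-0.1, -0.2, 0.6]
gripper_width: -0.001
grip_force: 0.0
```

```bash
python3 - <<'E'
from h import *
grab('side','side4');o=arm.get_obs();print(o['tcp_pos'],o['wrist_force'],blob('side4','green')[0][:3],blob('side4','red')[0][:1])
E
```

```text
[0.50133985 0.26820258 0.17750582] [-0.91313332  0.08513169 -0.4366256 ] [([253, 274, 18, 16, 212], [261.4, 281.5])] [([303, 245, 16, 12, 152], [310.6, 250.4])]
```

View pics/side4.png

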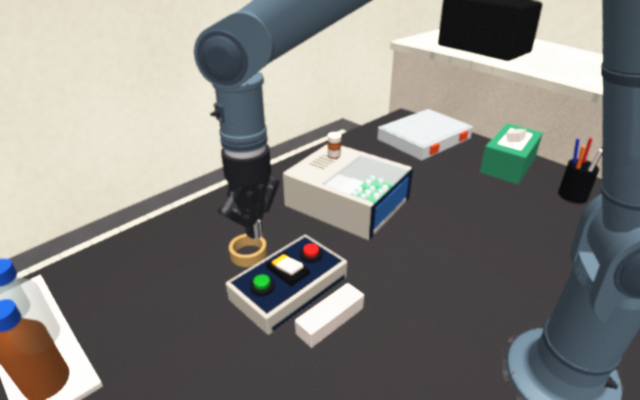

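The green key is back up at (261,281). The rocker is on, the tray is flush, and the jar, tape roll and carton have not moved. I'm handing the job in.

```bash
python3 -c "
from workcell import arm; print(arm.job_done())"
```

```text
the job is handed in; nothing more can be done
None
```

The sample run was started in the order asked: rocker pressed fully on, tray pushed in flush, then the green key pressed to its stop and back up; the stop key and loose items were left untouched, and the job was handed in at about 12 s (the hand-in returned no verdict).

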